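Reset the tacking jig's notched stop and stand the long rib in it

TASK

The tacking jig is still set for the medium rib. Lift the sliding stop's latch tab out of its notch, shift the stop to the next notch outward (away from the fixed stop) and let the tab drop fully home, then take the longest rib from the pin rack and lower it (do not drop it) upright into the slots of the two forked stops until it stands on the flange plate, and let go. Leave the other two ribs in the rack and the other things on the bench where they are.

Things in the scene. Friction and masses are not known exactly. Their poses are not given: they have to be found in the camera images.
- jig: Jig: steel base plate 150 x 300 x 12 mm, fixed on the bench, a dark flange plate lying on it (top 20 mm above the bench). Origin at bench level under the middle of the long rib's place. z up; y along the notched rail, OUTWARD (from the fixed to the sliding stop and on); x across. Rail at x = 68 mm, 20 mm wide, top at 44 mm, four notches 40 mm apart at y = 13, 53, 93 and 133 mm.
- rib_seat (a point): Place of the long rib: point on top of the flange plate, 20 mm above the jig's origin, where the middle of the rib's lower edge belongs; jig axes. The rib stands along the jig's y axis, its lower edge at this height, its ends in the slots of the two forked stops.
- fixed_slot (a point): Fixed forked stop (grey, 50 mm wide): foot of its end wall in the middle of its slot, on the flange plate, at jig x = 0, y = -73 mm. The slot is 11 mm wide in x, reaches 22 mm in y from the end wall towards the other stop, and is open above; stop top 36 mm above the flange plate. Bevelled mouth 21 mm wide, bevel 7 mm high; end wall bevelled 4 mm.
- sliding_slot (a point): The same point of the sliding forked stop (same shape, mirrored; moves with the stop): jig x = 0, y = +33 mm in the notch where it starts (106 mm between the end walls, for the 100 mm rib), y = +73 mm in the next notch outward (146 mm, for the 140 mm rib). An arm joins it to the carriage that rides on the rail.
- tab_grip (a point): Grip point of the latch tab, 92 mm above the bench with the tab down. Tab: bare steel plate upright on the carriage at jig x = 68 mm, y = 53 mm at the start, 93 mm when in the right notch; 12 mm thick in y, 32 mm wide in x, free from 66 to 112 mm above the bench; carriage top 60 mm, 60 mm long. Grip its broad faces from above, closing along y. Its round-footed 13 mm key fits 15 mm notches.
- stop_slide (a joint): Position of the sliding stop (carriage, fork and tab together) along the rail in m: 0 in the notch where it starts, +0.040 in the next notch outward, +0.080 and -0.040 in the two others; play in a notch about 1 mm either way; about 2 N of friction; captive on the rail.
- stop_tab (a joint): Lift of the latch tab in m, straight up: 0 fully home (shoulder on the carriage), 0.014 just clear of the teeth, 0.024 end of travel. Falls by its own weight (0.2 kg) when let go; between notches it rests on a tooth at about 0.014. The stop cannot shift while the key is in a notch.
- rib_long_mid (a point): Centre of the longest rib: dark steel plate 140 mm long (its y axis), 80 mm high (z), 8 mm thick (x), about 0.7 kg, standing on edge in the pin rack, lower edge 40 mm below this point and 10 mm above the bench. Which rib stands in which of the rack's places changes.
- rack: Pin rack: fixed steel plate 10 mm thick, 270 x 130 mm with its dark end feet (12 mm high); origin at bench level under its middle; z up, y along the ribs. Places at x = -60, 0 and 60 mm. Each rib stands between four pins 8 mm thick, at y = -28 and 28 mm, reaching 44 mm above the bench (34 mm up the rib): lift the rib straight up 40 mm or more to clear them.
- rib_mid_mid (a point): Centre of the medium rib in the rack, same plate but 100 mm long. Stays in the rack.
- rib_short_mid (a point): Centre of the short rib in the rack, same plate but 80 mm long. Stays in the rack.
- pliers: Bystander: red-handled pliers, 200 mm long, lying beside the jig on the robot's side.
- wire_brush: Bystander: wire brush, 230 mm long, 30 mm wide and 39 mm high, lying bristles up between rack and jig.
- coupon: Bystander: bright steel plate 50 x 90 x 6 mm lying beside the jig on the side away from the robot.
- hammer: Bystander: hammer, 260 mm long, lying to the left of the jig.
Not all that is in view belongs to the job. Leave any turquoise or yellow look-alike of the part that bears rib_long_mid alone.

How it is judged:
On the way, in this order (a step that is already met when the one before it is completed fails the run):
1. the latch tab is lifted clear of its notch (value of joint stop_tab above 0.0135 m), for 0.1 s.
2. the stop stands in the next notch outward with the tab fully home (value of joint stop_slide between 0.037 and 0.043 m and value of joint stop_tab below 0.002 m), for 0.3 s.
At the end, for the whole second after the job is handed in: Stop in the next notch outward (within 3 mm), tab fully home (2 mm); the longest rib stands at rest, upright (0.1 rad), in the slots of both forked stops and in line with them (0.1 rad), on the flange plate (height within 3 mm), within 8 mm of the seat point (all of step 2 and horizontal distance between rib_long_mid and rib_seat below 0.008 m and z of rib_long_mid in the frame of rib_seat between 0.037 and 0.043 m and angle between rib_long_mid's own z axis and vertical below 0.1 rad and angle between the y axis of rib_long_mid and the y axis of rib_seat, either way round below 0.1 rad and linear speed of rib_long below 0.02 m/s); the robot touches nothing.
It fails at once if the long rib is dropped into the stops (faster than 0.45 m/s within the last 35 mm) (horizontal distance between rib_long_mid and rib_seat below 0.03 m and z of rib_long_mid in the frame of rib_seat below 0.075 m and linear speed of rib_long above 0.45 m/s).
It fails at once if another rib is moved by more than 20 mm (distance of any of rib_mid_mid, rib_short_mid from where it was at the start of the episode above 0.02 m).
It fails at once if a bystander is moved by more than 30 mm (distance of any of pliers, wire_brush, coupon, hammer from where it was at the start of the episode above 0.03 m).
It also fails if it takes over 61 s, if anything falls off the work surface, if the arm or the gripper's body presses on something with over 40 N, if the wrist force passes 120 N, or if a joint passes its speed limit or range.

ROBOT

A 7-joint arm with a two-finger parallel gripper is mounted at the origin on the work surface. World frame = base frame: x ahead of the robot, y to its left, z up, the work surface at z = 0. Lengths are in m, angles in rad, forces in N, time in s.
With the tool pointing down it reaches from about 0.4 to 0.85 m from the base axis. Payload 10.4 kg.
Tool frame: the origin (TCP) lies on the centre line of the jaws, within the pads' length; the fingertips stand 14 mm ahead of it and the grasp point (between the pads) lies 5 mm behind it (manip.tip_reach is the distance from the TCP to the fingertips, in m); z points along the fingers, y is the line along which they close (so a half turn about z gives the same grasp; the last joint's range is limited). The gripper opens to 85 mm and grips with 20 to 120 N. Pads are 22 mm wide; open, the fingers measure 114 mm over their backs; the gripper's body (76 mm by 85 mm) begins 54 mm behind the grasp point. The pads swing forward as they close: fully open they stand 13 mm farther back than shut.
Start: joints at [-1.367, 0.332, -0.065, 1.46, 0.022, 1.35, -0.088], TCP at [0.141, 0.609, 0.245] pointing down, gripper open.
Joint ranges: [-2.6, 2.6], [-0.5, 2.12], [-1.47, 1.34], [0.16, 2.42], [-1.27, 4.41], [0.06, 2.06], [-2.6, 2.6]. Speed limits (rad/s): [2.22, 2.22, 2.79, 2.79, 3.14, 3.14, 3.14].

INTERFACE

Orientations are given as a unit quaternion [x, y, z, w].
In Python, from workcell import manip gives the robot as it stands.
- The arm moves only by the shell command python3 -m pendant 'ROWS' [FORCE]. ROWS is JSON, a list of rows, each a list of 7 numbers: the shift along the tool's x, y, z in units of 50 mm (1.0 is 50 mm), then the turn, a rotation vector about the tool's x, y, z in units of 8 degrees (1.0 is 8 degrees), then the opening, from -1 (shut) to 1 (fully open), so that 0 is half open. In form: [[dx, dy, dz, ax, ay, az, jaw], ...]. A call has exactly 10 rows; each row is the pose to reach, as a shift and turn from the pose commanded when the call began, along the tool's axes at that moment; what a row does not reach only later rows make up. A row lasts 1/8 s, in which the tool goes at most 62.5 mm and 10.7 degrees, less where a joint would pass 70% of its speed; a pose out of reach is approached as far as the arm can. A call with a gripper value outside its range is refused whole. The fingers move at their own pace and stop on an object; FORCE is the grip in N (left out, the last holds). Time passes only in rows, so rows that repeat a pose let the fingers close, or fill a call up. It gives the time, the measured TCP pose, the force, the opening and the grip force at its end, in the units of the state.
- manip.get_obs(): the state, without advancing time (a new reading comes with each control period).
- manip.camera(name): name is "scene" or "side" or "wrist"; returns (picture, depth): 480x640x3 uint8, red, green, blue; 480x640 float32, m along the optical axis (not along the pixel's ray), 0 where there is no reading.
- manip.get_calibration(name): a dict with "fx", "fy", "cx", "cy" (pixels), "xyz" and "orientation" of the camera in the world. Camera axes: x right, y up, looking along -z (the intrinsics and any distortion apply to the point x, -y, -z); pixel columns grow to the right and rows downward; lengths in m; the calibration is good to about 2 mm. A picture is of the moment at which its call begins: read the wrist's pose just before it. get_calibration takes no time and is no camera call; for the wrist camera it gives the pose at the moment of the call.
- manip.hand_in(): hands the job in; it is judged then, once.
Trained networks look in the newest picture that a camera, given by its name, has taken for a name from the list of things; names that differ only in an ending like _2 or _b are one class to them, and where a whole thing is asked for, a point or a joint stands for the part that bears it (a point fixed in the world has none). Each returns a list of dicts, best first, with "p" (0 to 1); they miss things now and then, are a little off and sometimes report something else, mostly with a low value. They report only what shows in the picture. A call takes as long as a camera call. They do not tell look-alikes from the thing itself.
- manip.find_in(thing, camera): "box" ([left, top, right, bottom] in pixels, round what is visible of it).
- manip.trace(thing, camera): "pixels" (480x640 bool, what is visible of it) and "box" ([left, top, right, bottom] in pixels, round what is visible of it).
- manip.tip_of(thing, camera): "pixel" ([column, row] in pixels: a listed point, or the origin of a listed thing).
The state is a dict: "clock": time; "joint_pos": joint angles; "joint_velocities": joint speeds; "tau": joint torques, N m; "position": TCP position; "ee_rot": TCP orientation; "ft_force": force on the tool from outside, world axes, zero at the start; "torque": the same for the moment, N m; "grip_width": opening from 0.0 (shut) to 1.0 (fully open); "grasp_force": force on a finger pad.
Only numpy, scipy, OpenCV 4.12 (cv2) and the standard library are available. Lean on these libraries where they do the work, as an engineer would, in place of code of your own. Each camera call takes 0.05 s, during which the arm holds its last target. There are 200 camera calls.

## Working session

There is one attempt and no reset: what is moved stays moved. The work goes in short steps, Python scripts to look and compute and a shell command to move; the robot and the scene stay as the last step left them, time stands still between calls to the robot, and variables do not carry over. Pictures are saved under pics/ and viewed, at most 10 in all, crops included, and the job is handed in when it is done.

```bash
mkdir -p pics; cat > h.py <<'E'
import numpy as np, cv2
from scipy.spatial.transform import Rotation as R
from workcell import manip
def world(cal,u,v,d):
    p=np.array([(u-cal['cx'])/cal['fx']*d,-(v-cal['cy'])/cal['fy']*d,-np.asarray(d)+0*u]).T
    return R.from_quat(cal['orientation']).apply(p)+np.array(cal['xyz'])
def ray(cal,u,v,z):
    o=np.array(cal['xyz']);r=world(cal,u,v,1.0)-o
    return o+r*(z-o[2])/r[2]
def shift(target):
    o=manip.get_obs();return R.from_quat(o['ee_rot']).inv().apply(np.array(target)-o['position'])/0.05
E
python3 - <<'E'
from h import *
np.set_printoptions(precision=3,suppress=True)
o=manip.get_obs();print({k:np.round(v,3) for k,v in o.items()},manip.tip_reach)
for c in ['scene','side']:
    im,d=manip.camera(c);cv2.imwrite(f'pics/{c}0.png',im[:,:,::-1]);cal=manip.get_calibration(c);print(c,cal)
    for t in ['jig','rib_seat','fixed_slot','sliding_slot','tab_grip','rib_long_mid','rib_mid_mid','rib_short_mid','rack']:
        for r in manip.tip_of(t,c)[:3]:
            u,v=r['pixel'];dd=d[int(np.clip(v,0,479)),int(np.clip(u,0,639))];print(t,round(r['p'],2),np.round([u,v]),world(cal,u,v,dd))
E
```

```text
{'clock': np.float64(0.0), 'joint_pos': array([-1.367,  0.333, -0.065,  1.461,  0.022,  1.35 , -0.089]), 'joint_velocities': array([ 0.   ,  0.002, -0.002,  0.002,  0.001,  0.001, -0.001]), 'tau': array([  0.001, -62.543,   0.05 , -39.161,   0.016,   0.01 ,  -0.   ]), 'position': array([0.14 , 0.609, 0.245]), 'ee_rot': array([ 0.113,  0.994, -0.001, -0.   ]), 'ft_force': array([-0.078, -0.247,  0.447]), 'torque': array([0.02 , 0.002, 0.004]), 'grasp_force': np.float64(0.0), 'grip_width': np.float64(1.003)} 0.014
scene {'fx': 495.92469552286775, 'fy': 495.92469552286775, 'cx': 310.52672835355867, 'cy': 230.5873966427926, 'xyz': array([1.195, 0.423, 0.929]), 'orientation': array([0.183, 0.345, 0.804, 0.449])}
jig 0.66 [354. 298.] [0.608 0.148 0.109]
rib_seat 0.67 [389. 282.] [ 0.442  0.16  -0.   ]
rib_seat 0.62 [352. 288.] [0.549 0.112 0.056]
rib_seat 0.33 [346. 360.] [0.686 0.176 0.004]
fixed_slot 0.62 [329. 275.] [0.541 0.049 0.055]
fixed_slot 0.42 [352. 297.] [0.614 0.145 0.116]
sliding_slot 0.88 [362. 298.] [0.562 0.145 0.057]
tab_grip 0.86 [350. 301.] [0.623 0.146 0.114]
tab_grip 
[... 663 characters left out ...]
23 0.09  0.021]
rib_seat 0.94 [310. 215.] [0.527 0.1   0.021]
rib_seat 0.36 [268. 214.] [0.431 0.161 0.   ]
fixed_slot 0.74 [314. 235.] [ 0.498 -0.001  0.058]
fixed_slot 0.68 [269. 216.] [0.431 0.153 0.   ]
sliding_slot 0.82 [309. 206.] [0.537 0.135 0.019]
sliding_slot 0.48 [225. 151.] [0.39  0.443 0.008]
tab_grip 0.55 [335. 179.] [0.609 0.132 0.097]
rib_long_mid 0.87 [483. 408.] [ 0.652 -0.527  0.037]
rib_long_mid 0.62 [281. 363.] [ 0.308 -0.302  0.056]
rib_long_mid 0.25 [309. 206.] [0.537 0.135 0.018]
rib_mid_mid 0.77 [390. 335.] [ 0.54  -0.331  0.074]
rib_short_mid 0.89 [364. 347.] [ 0.481 -0.33   0.06 ]
rack 0.7 [390. 353.] [ 0.535 -0.352  0.04 ]
rack 0.32 [333. 179.] [0.606 0.14  0.088]
```

View pics/scene0.png

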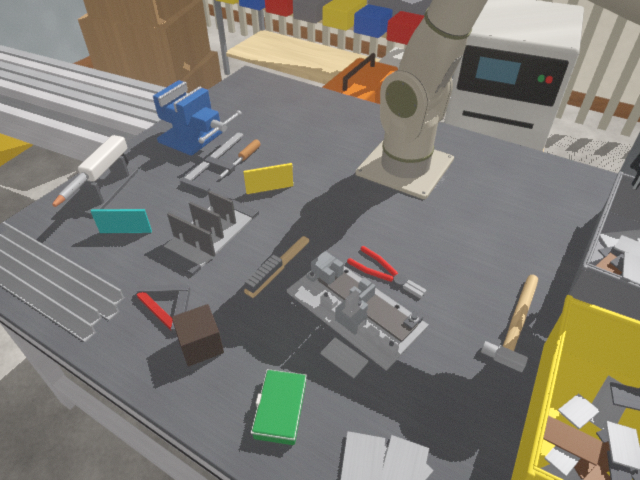

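View pics/side0.png

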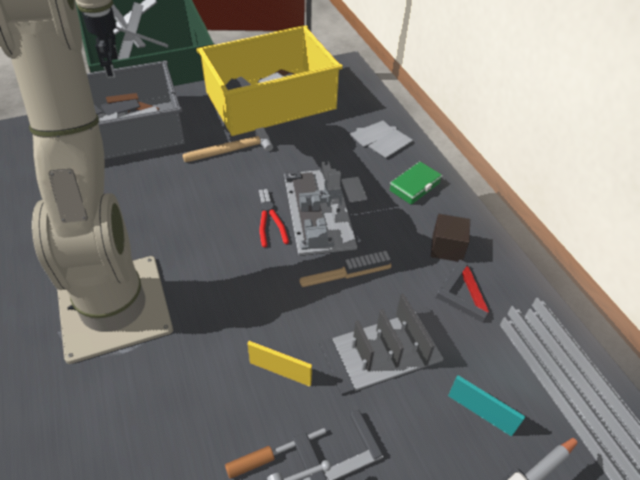

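The scene view shows the jig near (355,310) and the rack near (208,222). The rib candidates are rack ribs (190,232), (210,218) and (223,207), turquoise (122,222) and yellow (269,179). The rack rib at (190,232) looks longest. Next I move above the jig for a wrist view.

```bash
python3 -m pendant '[[-1.2,-0.9,-0.4,0,0,0,1],[-2.4,-1.8,-0.8,0,0,0,1],[-3.5,-2.7,-1.2,0,0,0,1],[-4.6,-3.6,-1.6,0,0,0,1],[-5.7,-4.4,-2,0,0,0,1],[-6.8,-5.3,-2,0,0,0,1],[-7.9,-6.1,-2,0,0,0,1],[-9,-7,-2,0,0,0,1],[-10,-7.8,-2,0,0,0,1],[-10.2,-7.9,-2,0,0,0,1]]'
python3 - <<'E'
from h import *
np.set_printoptions(precision=3,suppress=True)
im,d=manip.camera('wrist');cal=manip.get_calibration('wrist');cv2.imwrite('pics/w1.png',im[:,:,::-1]);print(cal,manip.get_obs()['position'])
np.savez('w1.npz',im=im,d=d,**cal)
for t in ['rib_seat','fixed_slot','sliding_slot','tab_grip']:
    for r in manip.tip_of(t,'wrist')[:2]:
        u,v=r['pixel'];z={'tab_grip':.092}.get(t,.02)
        print(t,round(r['p'],2),np.round([u,v]),ray(cal,u,v,z))
E
```

```text
clock: 2.25
position: [0.529, 0.1323, 0.3453]
ee_rot: [0.113, 0.994, 0.0, 0.0]
ft_force: [1.0, 1.6, 0.2]
grip_width: 1.003
grasp_force: 0.0
{'fx': 425.4212008403511, 'fy': 425.4212008403511, 'cx': 317.62798329696056, 'cy': 244.2037278129611, 'xyz': array([0.459, 0.142, 0.473]), 'orientation': array([-0.12 , -0.093,  0.612,  0.776])} [0.533 0.124 0.345]
rib_seat 0.83 [291. 189.] [0.53  0.095 0.02 ]
fixed_slot 0.87 [222. 194.] [0.518 0.021 0.02 ]
sliding_slot 0.87 [324. 189.] [0.538 0.129 0.02 ]
tab_grip 0.6 [344. 275.] [0.611 0.131 0.092]
```

View pics/w1.png

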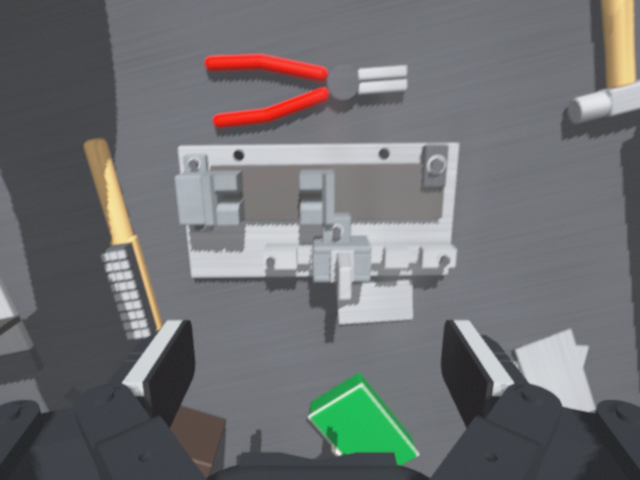

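The wrist view shows the base plate (180–458, 143–278), the fixed fork near (205,197), the sliding fork near (318,197) and the tab near (345,275). The arm was still settling, so I measure again from depth.

```bash
python3 - <<'E'
from h import *
np.set_printoptions(precision=4,suppress=True)
print(manip.get_obs()['joint_velocities'])
cal=manip.get_calibration('wrist');im,d=manip.camera('wrist');print(manip.get_obs()['position'],manip.get_obs()['joint_velocities'].max())
v,u=np.mgrid[:480,:640];m=(d>0)&(v>120)&(v<300)&(u>150)&(u<480)
P=world(cal,u[m].astype(float),v[m].astype(float),d[m])
base=P[(P[:,2]>.007)&(P[:,2]<.03)]
k=np.zeros((480,640),np.uint8)
# rasterise base footprint
xy=P[(P[:,2]>.006)][:,:2]
g=((xy-[.4,-.1])/.001).astype(int);ok=((g>=0)&(g<400)).all(1);I=np.zeros((400,400),np.uint8);I[g[ok,0],g[ok,1]]=1
I=cv2.morphologyEx(I,cv2.MORPH_CLOSE,np.ones((5,5)));I=cv2.morphologyEx(I,cv2.MORPH_OPEN,np.ones((9,9)))
n,L,S,C=cv2.connectedComponentsWithStats(I);i=1+S[1:,4].argmax()
a=np.argwhere(L==i).astype(np.float32);r=cv2.minAreaRect(a);print('rect mm',np.array(r[0])*.001+[.4,-.1],r[1],r[2])
for lo,hi,nm in [(.104,.125,'tab'),(.0525,.059,'fork/carr'),(.04,.048,'rail')]:
    q=P[(P[:,2]>lo)&(P[:,2]<hi)];print(nm,len(q),q.mean(0),q.min(0),q.max(0),cv2.minAreaRect(q[:,:2].astype(np.float32)))
print('bench z',np.median(P[P[:,2]<.006][:,2]))
pts={}
for t in ['rib_seat','fixed_slot','sliding_slot','tab_grip']:
    for r in manip.tip_of(t,'wrist')[:1]:
        pts[t]=ray(cal,*r['pixel'],{'tab_grip':.092}.get(t,.02));print(t,r['p'],pts[t])
a=pts['sliding_slot']-pts['fixed_slot'];print(np.degrees(np.arctan2(a[0],a[1])),np.linalg.norm(a))
E
```

```text
[-0.0199 -0.0082 -0.0209  0.0054  0.0015 -0.0002 -0.0024]
[0.5276 0.1351 0.3447] 0.004134185315768863
rect mm [0.5593 0.1275] (301.1443786621094, 150.4422607421875) 77.85572052001953
tab 431 [0.6052 0.1416 0.1112] [0.5908 0.1329 0.1042] [0.6225 0.1499 0.1134] ((0.6062982678413391, 0.14146028459072113), (0.011253229342401028, 0.0306252334266901), 77.69483947753906)
fork/carr 4502 [0.5319 0.0716 0.0556] [ 0.4818 -0.0101  0.0525] [0.6342 0.2521 0.059 ] ((0.5654659867286682, 0.12402891367673874), (0.27918732166290283, 0.11204718798398972), 77.1468276977539)
rail 2552 [0.5922 0.1533 0.0437] [0.4815 0.0017 0.04  ] [0.643  0.2627 0.048 ] ((0.5625216960906982, 0.1302201896905899), (0.28591805696487427, 0.10367535799741745), 77.56944274902344)
bench z -0.000628407843525941
rib_seat 0.91 [0.5289 0.103  0.02  ]
fixed_slot 0.58 [0.514  0.0329 0.02  ]
sliding_slot 0.83 [0.5351 0.1363 0.02  ]
tab_grip 0.62 [0.6056 0.1423 0.092 ]
11.551832981906253 0.10560044845494232
```

```bash
python3 -m pendant '[[-0.7,0.25,0.7,0,0,-0.1,1],[-1.5,0.48,1.4,0,0,-0.1,1],[-1.5,0.48,2.4,0,0,-0.1,1],[-1.5,0.48,3.4,0,0,-0.1,0.6],[-1.5,0.48,4.2,0,0,-0.1,0.2],[-1.5,0.48,4.8,0,0,-0.1,0.1],[-1.5,0.48,5.15,0,0,-0.1,0],[-1.5,0.48,5.15,0,0,-0.1,0],[-1.5,0.48,5.15,0,0,-0.1,0],[-1.5,0.48,5.15,0,0,-0.1,0]]' 40
python3 - <<'E'
from h import *
im,d=manip.camera('wrist');cv2.imwrite('pics/w2.png',im[:,:,::-1]);print(shift([.6063,.1415,.087]))
E
```

```text
clock: 4.0
position: [0.6072, 0.1408, 0.0886]
ee_rot: [0.106, 0.994, 0.001, 0.001]
ft_force: [0.3, 0.4, 0.9]
grip_width: 0.499
grasp_force: 0.0
[0.01851554 0.01098286 0.02828888]
```

View pics/w2.png

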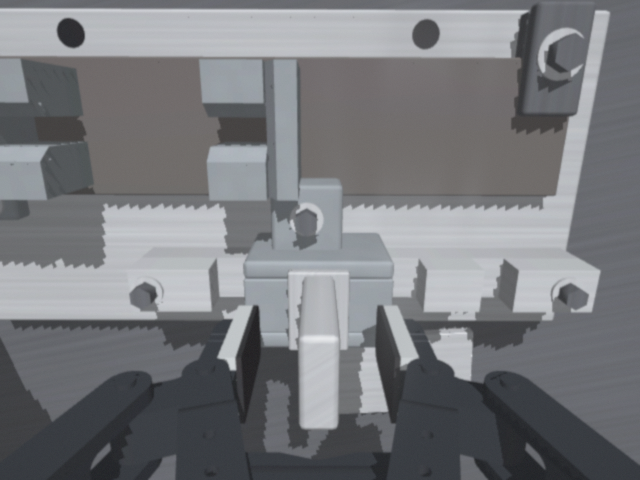

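The tab (319,370) is centred between the jaws (245–395). Close and lift 19 mm.

```bash
python3 -m pendant '[[0,0,0,0,0,0,-0.5],[0,0,0,0,0,0,-1],[0,0,0,0,0,0,-1],[0,0,0,0,0,0,-1],[0,0,0,0,0,0,-1],[0,0,-0.15,0,0,0,-1],[0,0,-0.3,0,0,0,-1],[0,0,-0.38,0,0,0,-1],[0,0,-0.38,0,0,0,-1],[0,0,-0.38,0,0,0,-1]]' 60
```

```text
clock: 5.3
position: [0.6066, 0.1406, 0.1062]
ee_rot: [0.106, 0.994, 0.0, 0.0]
ft_force: [3.0, 0.0, -1.9]
grip_width: 0.133
grasp_force: 58.5
```

```bash
python3 -m pendant '[[0,0.15,0,0,0,0,-1],[0,0.35,0,0,0,0,-1],[0,0.55,0,0,0,0,-1],[0,0.7,0,0,0,0,-1],[0,0.8,0,0,0,0,-1],[0,0.8,0,0,0,0,-1],[0,0.8,0,0,0,0,-1],[0,0.8,0.1,0,0,0,-1],[0,0.8,0.2,0,0,0,-1],[0,0.8,0.2,0,0,0,-1]]'
```

```text
clock: 6.55
position: [0.615, 0.1795, 0.0957]
ee_rot: [0.106, 0.994, -0.0, 0.0]
ft_force: [4.5, 0.7, -2.6]
grip_width: 0.129
grasp_force: 58.7
```

```bash
python3 -m pendant '[[0,0,0.08,0,0,0,-1],[0,0,0.13,0,0,0,-1],[0,0,0.13,0,0,0,-1],[0,0,0.13,0,0,0,0],[0,0,0.13,0,0,0,0],[0,0,0.13,0,0,0,0.1],[0,0,-0.4,0,0,0,0.1],[0,0,-1.4,0,0,0,0.1],[0,0,-2.6,0,0,0,0.1],[0,0,-3.6,0,0,0,0.1]]'
python3 - <<'E'
from h import *
print(shift([.56,-.31,.33]))
E
```

```text
clock: 7.8
position: [0.6148, 0.1796, 0.2788]
ee_rot: [0.106, 0.994, 0.0, 0.0]
ft_force: [1.2, -0.0, 0.6]
grip_width: 0.55
grasp_force: 0.0
[-0.99767854 -9.80124602 -1.03163726]
```

```bash
python3 - <<'E'
from h import *
np.set_printoptions(precision=4,suppress=True)
cal=manip.get_calibration('wrist');im,d=manip.camera('wrist')
v,u=np.mgrid[:480,:640];m=(d>0)
P=world(cal,u[m].astype(float),v[m].astype(float),d[m])
q=P[(P[:,2]>.1)&(P[:,2]<.14)&(np.hypot(P[:,0]-.615,P[:,1]-.18)<.04)]
print(len(q),np.median(q[:,2]),np.percentile(q[:,2],95),cv2.minAreaRect(q[:,:2].astype(np.float32)))
for t in ['sliding_slot','fixed_slot','tab_grip']:
    for r in manip.tip_of(t,'wrist')[:1]:
        print(t,r['p'],ray(cal,*r['pixel'],{'tab_grip':.092}.get(t,.02)))
E
python3 -m pendant '[[0,-1.2,-1,0,0,0,1],[0,-2.4,-1,0,0,0,1],[0,-3.6,-1,0,0,0,1],[0,-4.8,-1,0,0,0,1],[0,-6,-1,0,0,0,1],[0,-7.2,-1,0,0,0,1],[0,-8.4,-1,0,0,0,1],[0,-9.6,-1,0,0,0,1],[0,-9.8,-1,0,0,0,1],[0,-9.8,-1,0,0,0,1]]'
python3 - <<'E'
from h import *
np.set_printoptions(precision=4,suppress=True)
print(abs(manip.get_obs()['joint_velocities']).max())
cal=manip.get_calibration('wrist');im,d=manip.camera('wrist');cv2.imwrite('pics/w3.png',im[:,:,::-1])
np.savez('w3.npz',im=im,d=d,**cal)
for t in ['rib_long_mid','rib_mid_mid','rib_short_mid','rack']:
    for r in manip.tip_of(t,'wrist')[:2]:
        print(t,r['p'],r['pixel'],ray(cal,*r['pixel'],.05))
E
```

```text
767 0.11155801871851434 0.11281821847555068 ((0.6153120398521423, 0.17936570942401886), (0.011676754802465439, 0.0320311076939106), 77.92404174804688)
sliding_slot 0.68 [0.5442 0.1783 0.02  ]
fixed_slot 0.92 [0.5118 0.0298 0.02  ]
tab_grip 0.62 [0.6163 0.1805 0.092 ]
clock: 9.25
position: [0.5109, -0.2994, 0.3248]
ee_rot: [0.107, 0.994, 0.0, -0.001]
ft_force: [0.7, 0.7, -0.3]
grip_width: 1.001
grasp_force: 0.0
0.034585026443733104
rib_long_mid 0.66 [315.3, 284.7] [ 0.6006 -0.3209  0.05  ]
rib_mid_mid 0.95 [298.5, 233.6] [ 0.5441 -0.3255  0.05  ]
rib_short_mid 0.93 [285.3, 168.2] [ 0.4793 -0.3233  0.05  ]
rack 0.92 [302.7, 221.3] [ 0.5329 -0.3187  0.05  ]
rack 0.28 [285.5, 170.0] [ 0.481  -0.3235  0.05  ]
```

View pics/w3.png

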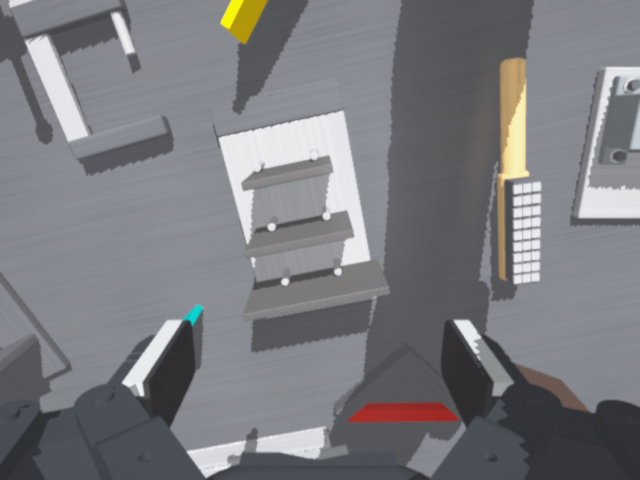

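The wrist view shows the rack, with the longest dark rib at (315,285), the medium at (298,233) and the short at (287,172). The tab is home at the new notch. Next I measure the long rib's top edge from depth, with a check crop.

```bash
python3 - <<'E'
from h import *
np.set_printoptions(precision=4,suppress=True)
c=np.load('w3.npz');d=c['d'];cal=c
cv2.imwrite('pics/w3c.png',cv2.resize(c['im'][140:340,190:430,::-1],None,fx=2.5,fy=2.5))
v,u=np.mgrid[:480,:640];m=(d>0)&(u>215)&(u<410)&(v>130)&(v<330)
P=world(cal,u[m].astype(float),v[m].astype(float),d[m])
q=P[(P[:,2]>.086)&(P[:,2]<.096)]
g=((q[:,:2]-[.4,-.5])/.002).astype(int);I=np.zeros((200,200),np.uint8);I[g[:,0],g[:,1]]=1
n,L,S,C=cv2.connectedComponentsWithStats(I);l=L[g[:,0],g[:,1]]
for i in range(1,n):
    p=q[l==i]
    if len(p)<100: continue
    r=cv2.minAreaRect(p[:,:2].astype(np.float32));w=np.linalg.svd(p[:,:2]-p[:,:2].mean(0),full_matrices=False)[2][0]
    print(len(p),p.mean(0),np.array(r[0]),r[1],r[2],'tilt x/y deg',np.degrees(np.arctan(w[0]/w[1])))
print(manip.get_obs()['position'],R.from_quat(manip.get_obs()['ee_rot']).as_matrix())
E
```

```text
896 [ 0.4829 -0.3201  0.0892] [ 0.4831 -0.3202] (0.07984910160303116, 0.008320116437971592) 89.458251953125 tilt x/y deg 0.6320365861923342
1022 [ 0.5428 -0.3233  0.0891] [ 0.5432 -0.3238] (0.1000218540430069, 0.00878175813704729) 89.57081604003906 tilt x/y deg 0.559430383554501
1306 [ 0.6032 -0.3208  0.089 ] [ 0.6037 -0.3217] (0.13958826661109924, 0.00921771489083767) 89.18185424804688 tilt x/y deg 0.5780971640574524
[ 0.5121 -0.2977  0.326 ] [[-0.978   0.2087 -0.0003]
 [ 0.2087  0.978   0.0007]
 [ 0.0004  0.0006 -1.    ]]
```

View pics/w3c.png

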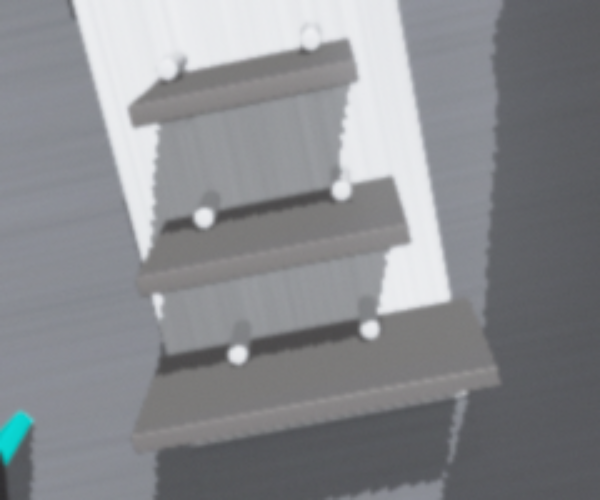

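The crop confirms a dark grey rib, the longest of the three, in the rack place farthest from the robot. Now I move over it and turn the jaws across its thickness.

```bash
python3 -m pendant '[[-0.5,0,0.4,0,0,1.1,0],[-1,0,0.8,0,0,2.2,0],[-1.5,-0.08,1.2,0,0,3.4,0],[-1.89,-0.08,1.6,0,0,4.6,0],[-1.89,-0.08,2,0,0,5.8,0],[-1.89,-0.08,2.4,0,0,7,0],[-1.89,-0.08,2.7,0,0,8.2,0],[-1.89,-0.08,2.8,0,0,9.2,0],[-1.89,-0.08,2.8,0,0,9.83,0],[-1.89,-0.08,2.8,0,0,9.83,0]]'
python3 - <<'E'
from h import *
np.set_printoptions(precision=4,suppress=True)
o=manip.get_obs();print(o['joint_pos'],abs(o['joint_velocities']).max(),o['position'],R.from_quat(o['ee_rot']).as_matrix())
cal=manip.get_calibration('wrist');im,d=manip.camera('wrist')
cv2.imwrite('pics/w4.png',im[:,:,::-1])
v,u=np.mgrid[:480,:640];m=d>0
P=world(cal,u[m].astype(float),v[m].astype(float),d[m])
p=P[(P[:,2]>.084)&(P[:,2]<.096)&(abs(P[:,0]-.6035)<.02)&(abs(P[:,1]+.32)<.085)]
print(len(p),p.mean(0),p.min(0),p.max(0),cv2.minAreaRect(p[:,:2].astype(np.float32)))
print(shift([.6035,-.3215,.065]))
E
```

```text
clock: 10.75
position: [0.6035, -0.322, 0.186]
ee_rot: [0.711, 0.703, -0.0, -0.0]
ft_force: [-0.2, 0.5, 0.8]
grip_width: 0.502
grasp_force: 0.0
[-0.1702  0.6499  0.9172  1.4005 -0.5159  1.3415  0.7506] 0.04914571947696046 [ 0.6035 -0.322   0.186 ] [[ 0.0124  0.9999 -0.0003]
 [ 0.9999 -0.0124  0.0003]
 [ 0.0003 -0.0003 -1.    ]]
3446 [ 0.6039 -0.3148  0.0892] [ 0.5994 -0.3919  0.0861] [ 0.6084 -0.2518  0.0916] ((0.6038309931755066, -0.3218836784362793), (0.1401521861553192, 0.00802714005112648), 89.40717315673828)
[0.0143 0.0018 2.4222]
```

View pics/w4.png

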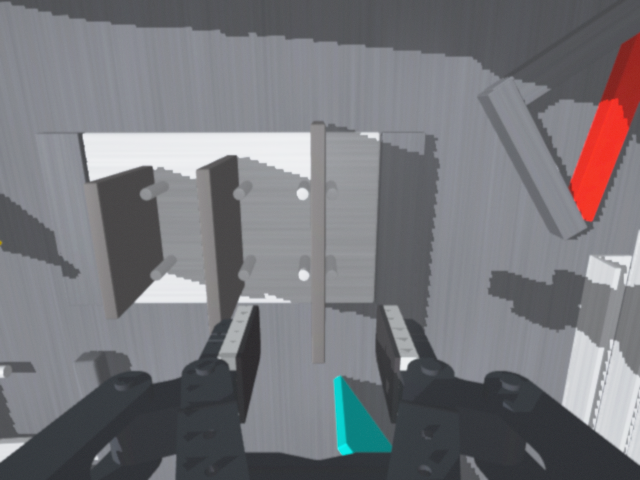

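The rib (318,240) is centred between the jaws and the mid rib stays clear. Descend and grip.

```bash
python3 -m pendant '[[0,0,0.9,0,0,0,0],[0,0,1.7,0,0,0,0],[0,0,2.2,0,0,0,0],[0,0,2.42,0,0,0,0],[0,0,2.42,0,0,0,-0.5],[0,0,2.42,0,0,0,-1],[0,0,2.42,0,0,0,-1],[0,0,2.42,0,0,0,-1],[0,0,2.42,0,0,0,-1],[0,0,2.42,0,0,0,-1]]' 80
```

```text
clock: 12.05
position: [0.6037, -0.3235, 0.0667]
ee_rot: [0.712, 0.702, 0.0, 0.001]
ft_force: [-0.5, 0.4, 6.2]
grip_width: 0.083
grasp_force: 79.5
```

```bash
python3 -m pendant '[[0,0,-0.2,0,0,0,-1],[0,0,-0.6,0,0,0,-1],[0,0,-1.1,0,0,0,-1],[0,0,-1.7,0,0,0,-1],[0,0,-2.4,0,0,0,-1],[0,0,-3,0,0,0,-1],[0,0,-3.4,0,0,0,-1],[0,0,-3.6,0,0,0,-1],[0,0,-3.6,0,0,0,-1],[0,0,-3.6,0,0,0,-1]]'
python3 - <<'E'
from h import *
np.set_printoptions(precision=4,suppress=True)
o=manip.get_obs();print(o['grasp_force'],R.from_quat(o['ee_rot']).as_matrix())
print(shift([.5285,.104,.247]))
E
```

```text
clock: 13.3
position: [0.6027, -0.3228, 0.244]
ee_rot: [0.712, 0.702, -0.0, -0.001]
ft_force: [-0.2, 0.6, -6.2]
grip_width: 0.081
grasp_force: 78.3
78.29331994056702 [[ 0.0146  0.9999 -0.0016]
 [ 0.9999 -0.0146  0.0009]
 [ 0.0009 -0.0016 -1.    ]]
[ 8.5132 -1.6076 -0.0502]
```

```bash
python3 -m pendant '[[0.7,-0.1,0,0,0,0.2,-1],[1.6,-0.3,0,0,0,0.4,-1],[2.7,-0.5,0,0,0,0.6,-1],[3.8,-0.7,0,0,0,0.8,-1],[4.9,-0.9,0,0,0,1,-1],[6,-1.1,0,0,0,1.2,-1],[7.1,-1.3,0,0,0,1.4,-1],[8,-1.5,0,0,0,1.42,-1],[8.5,-1.6,0,0,0,1.42,-1],[8.5,-1.6,0,0,0,1.42,-1]]'
python3 -m pendant '[[0,0,0.2,0,0,0,-1],[0,0,0.4,0,0,0,-1],[0,0,0.4,0,0,0,-1],[0,0,0.4,0,0,0,-1],[0,0,0.4,0,0,0,-1],[0,0,0.4,0,0,0,-1],[0,0,0.4,0,0,0,-1],[0,0,0.4,0,0,0,-1],[0,0,0.4,0,0,0,-1],[0,0,0.4,0,0,0,-1]]'
python3 - <<'E'
from h import *
np.set_printoptions(precision=4,suppress=True)
cal=manip.get_calibration('wrist');o=manip.get_obs();im,d=manip.camera('wrist')
cv2.imwrite('pics/w5.png',im[:,:,::-1])
print(o['position'],R.from_quat(o['ee_rot']).as_matrix(),abs(o['joint_velocities']).max())
v,u=np.mgrid[:480,:640];m=d>0
P=world(cal,u[m].astype(float),v[m].astype(float),d[m])
M=R.from_quat(o['ee_rot']).as_matrix();T=(P-o['position'])@M
s=(abs(T[:,1])<.015)&(T[:,2]<.01)&(T[:,2]>-.05)&(T[:,0]>.03)&(T[:,0]<.12);q=T[s]
print('rib in tool',len(q),q.min(0),q.max(0),np.median(q,0),np.percentile(q[:,0],99))
for t in ['sliding_slot','fixed_slot','tab_grip','rib_seat']:
    for r in manip.tip_of(t,'wrist')[:1]:
        print(t,r['p'],r['pixel'],ray(cal,*r['pixel'],{'tab_grip':.092}.get(t,.02)))
E
```

```text
clock: 14.55
position: [0.5282, 0.1057, 0.2444]
ee_rot: [0.777, 0.63, -0.0, -0.001]
ft_force: [0.6, -0.3, -5.4]
grip_width: 0.076
grasp_force: 79.0
clock: 15.8
position: [0.5292, 0.103, 0.2253]
ee_rot: [0.778, 0.628, 0.0, -0.0]
ft_force: [-0.2, 0.3, -6.9]
grip_width: 0.084
grasp_force: 78.7
[0.5292 0.103  0.2253] [[ 0.2112  0.9774 -0.    ]
 [ 0.9774 -0.2112  0.0001]
 [ 0.0001 -0.     -1.    ]] 0.0022352584260824223
rib in tool 5120 [ 0.03   -0.0038 -0.0251] [0.072  0.0043 0.0093] [ 0.0532  0.0002 -0.0226] 0.07189495020395284
sliding_slot 0.63 [319.0, 115.8] [0.5458 0.1743 0.02  ]
tab_grip 0.96 [436.4, 80.5] [0.6157 0.1798 0.092 ]
```

View pics/w5.png

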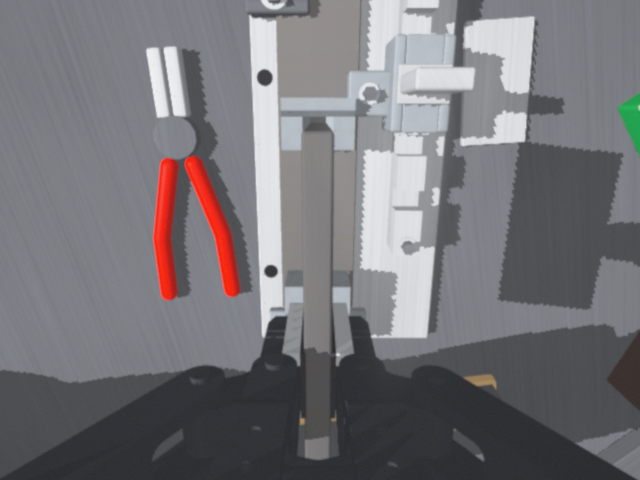

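The rib (315,200) is in line with the sliding fork slot (318,115). Its centre is 2 mm ahead of the TCP. Lower it into the mouths first.

```bash
python3 -m pendant '[[-0.035,0,0.5,0,0,0,-1],[-0.035,0,1.1,0,0,0,-1],[-0.035,0,1.6,0,0,0,-1],[-0.035,0,1.9,0,0,0,-1],[-0.035,0,2.1,0,0,0,-1],[-0.035,0,2.2,0,0,0,-1],[-0.035,0,2.3,0,0,0,-1],[-0.035,0,2.4,0,0,0,-1],[-0.035,0,2.5,0,0,0,-1],[-0.035,0,2.5,0,0,0,-1]]'
```

```text
clock: 17.3
position: [0.5286, 0.1013, 0.1]
ee_rot: [0.778, 0.628, -0.0, -0.0]
ft_force: [-0.2, 0.4, -6.2]
grip_width: 0.084
grasp_force: 78.8
```

No contact. Lower the rest of the way slowly.

```bash
python3 -m pendant '[[0,0,0.06,0,0,0,-1],[0,0,0.12,0,0,0,-1],[0,0,0.18,0,0,0,-1],[0,0,0.24,0,0,0,-1],[0,0,0.3,0,0,0,-1],[0,0,0.36,0,0,0,-1],[0,0,0.42,0,0,0,-1],[0,0,0.46,0,0,0,-1],[0,0,0.48,0,0,0,-1],[0,0,0.48,0,0,0,-1]]'
```

```text
clock: 18.55
position: [0.5289, 0.1012, 0.0766]
ee_rot: [0.778, 0.628, 0.0, -0.0]
ft_force: [-3.5, -0.4, 2.1]
grip_width: 0.084
grasp_force: 80.2
```

```bash
python3 -m pendant '[[0,0,0.02,0,0,0,-1],[0,0,0.02,0,0,0,-1],[0,0,0.02,0,0,0,-0.5],[0,0,0.02,0,0,0,-0.2],[0,0,0.02,0,0,0,-0.2],[0,0,0.02,0,0,0,-0.2],[0,0,-0.4,0,0,0,-0.2],[0,0,-1.2,0,0,0,-0.2],[0,0,-2.2,0,0,0,-0.2],[0,0,-3.2,0,0,0,-0.2]]'
python3 - <<'E'
from h import *
np.set_printoptions(precision=4,suppress=True)
cal=manip.get_calibration('wrist');o=manip.get_obs();im,d=manip.camera('wrist')
cv2.imwrite('pics/w6.png',im[:,:,::-1])
v,u=np.mgrid[:480,:640];m=d>0
P=world(cal,u[m].astype(float),v[m].astype(float),d[m])
J=np.array([[.977,-.211],[.211,.977]]);T=np.c_[(P[:,:2]-[.529,.1033])@J.T,P[:,2]]
q=T[(abs(T[:,0])<.02)&(abs(T[:,1])<.09)&(T[:,2]>.08)&(T[:,2]<.13)];top=q[q[:,2]>np.percentile(q[:,2],50)-.004]
print(len(q),np.percentile(q[:,2],[5,50,95]),cv2.minAreaRect(top[:,:2].astype(np.float32)),top.min(0),top.max(0))
k=T[(abs(T[:,0]-.068)<.03)&(abs(T[:,1]-.093)<.03)&(T[:,2]>.1)];print('tab',k[:,2].max(),np.median(k,0))
E
```

```text
clock: 19.8
position: [0.5288, 0.1007, 0.239]
ee_rot: [0.779, 0.628, 0.0, 0.0]
ft_force: [0.7, 0.4, 0.3]
grip_width: 0.4
grasp_force: 0.0
2577 [0.0981 0.0993 0.1004] ((0.000869224313646555, -0.00045918673276901245), (0.13969948887825012, 0.007747109513729811), 89.73500061035156) [-0.0033 -0.0703  0.0968] [0.0048 0.0694 0.1016]
tab 0.11418436168826535 [0.0671 0.0925 0.1115]
```

View pics/w6.png

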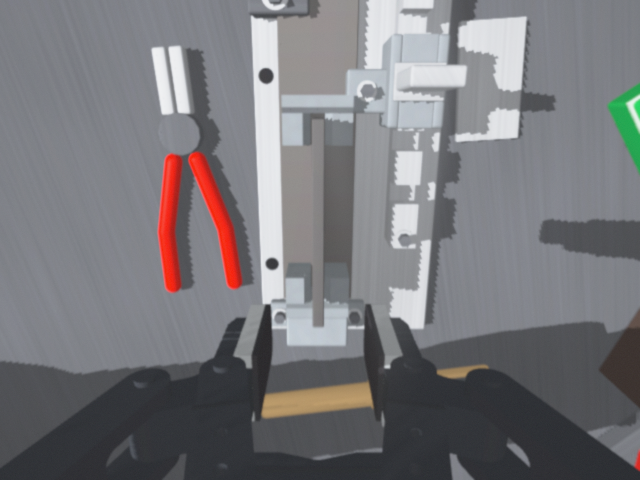

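The rib stands in both slots (318,115–325), its top at 0.099–0.100 m and centred within 1 mm. The tab is home and the gripper is clear, so I hand in.

```bash
python3 -c "
from workcell import manip
print(manip.hand_in())"
```

```text
the job is handed in; nothing more can be done
None
```

The sliding stop is in the next notch outward with its tab home, the longest rib stands upright in both forks within about 1 mm of its seat, and the job was handed in at about 20 s; hand-in returned no verdict.

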